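# Put the sugar bowl away and close the tea chest

## Robot

A 6-joint arm with a two-finger parallel gripper is mounted at the origin on the work surface. World frame = base frame: x ahead of the robot, y to its left, z up, the work surface at z = 0. Lengths are in m, angles in rad, forces in N, time in s.
With the tool pointing down it reaches from about 0.375 to 0.925 m from the base axis. Payload 5.7 kg.
Tool frame: the origin (TCP) lies on the centre line of the jaws, within the pads' length; the fingertips stand 11 mm ahead of it and the grasp point (between the pads) lies 8 mm behind it (manip.tcp_to_tips is the distance from the TCP to the fingertips, in m); y points along the fingers, x is the direction in which the jaws open and shut, and the axes are right-handed (so a half turn about y gives the same grasp; the last joint's range is limited). The gripper opens to 85 mm and grips with 20 to 120 N. Pads are 22 mm wide; open, the fingers measure 114 mm over their backs; the gripper's body (76 mm by 85 mm) begins 54 mm behind the grasp point. The pads swing forward as they close: fully open they stand 13 mm farther back than shut.
Start: joints at [1.113, 0.359, 1.51, -0, 1.272, -0.115], TCP at [0.202, 0.565, 0.242] pointing down, gripper open.
Joint ranges: [-2.97, 2.97], [-1.01, 2.36], [0.21, 2.38], [-0.96, 4.11], [0.2, 2.71], [-2.98, 2.98]. Speed limits (rad/s): [2.39, 2.39, 3.14, 3.14, 3.14, 3.14].

## Interface

Orientations are given as a unit quaternion [w, x, y, z].
In Python, from workcell import manip gives the robot as it stands. The module is installed in compiled form; this text tells all that it offers.
- The arm moves only by the tool drive_tool, never from a script. Its argument "motion" is a list that holds one entry, the list of rows, each a list of 7 numbers: the closure in counts, from 0 (fully open) to 255 (shut), then the shift along the tool's x, y, z in units of 25 mm (1.0 is 25 mm), then the turn, a rotation vector about the tool's x, y, z in units of 6 degrees (1.0 is 6 degrees). A call has 1 to 12 rows; each row is the pose to reach, as a shift and turn from the pose measured when the call began, along the tool's axes at that moment; what a row does not reach only later rows make up. A row lasts 1/10 s, in which the tool goes at most 50 mm and 8.59 degrees, less where a joint would pass 70% of its speed; a pose out of reach is approached as far as the arm can. A call with a gripper value outside its range is refused whole. The fingers move at their own pace and stop on an object; "newtons" is the grip in N (left out, the last holds). Time passes only in rows, so rows that repeat a pose let the fingers close. It gives the time, the measured TCP pose, the force and the opening at its end, in the units of the state.
- manip.state(): the state, without advancing time (a new reading comes with each control period).
- manip.camera(name): name is "scene" or "top" or "wrist"; returns a dict with "color" (420x560x3 uint8, red, green, blue), "mtx" (3x3 intrinsics, pixels), "world_from_camera" (4x4, takes a point from camera to world coordinates). Camera axes: x right, y down, z forward; pixel columns grow to the right and rows downward; lengths in m; the calibration is good to about 2 mm. The wrist camera is an equidistant fisheye: a pixel r from the principal point sees the ray r / f radians off the axis. A picture is of the moment at which its call begins. There is no depth.
- manip.finish_job(): hands the job in, once; it reports no verdict.
The state is a dict: "t": time; "qpos": joint angles; "dq": joint speeds; "effort": joint torques, N m; "tool_pos": TCP position; "tcp_rot": TCP orientation; "wrist_force": force on the tool from outside, world axes, zero at the start; "wrist_torque": the same for the moment, N m; "opening": finger opening in m.
Only numpy, scipy, OpenCV 4.12 (cv2) and the standard library are available. Lean on these libraries where they do the work, as an engineer would, in place of code of your own. Each camera call takes 0.05 s, during which the arm holds its last target.

## Task

Stand the lidded sugar bowl upright in the open tea chest, setting it down gently beside the caddy and letting go of it; then lift the knee of the folding lid stay past centre so that it unlocks, and lower the lid gently until it is fully shut. Do not disturb the caddy or the cups.

Things in the scene. Friction and masses are not known exactly. Their poses are not given: they have to be found in the camera images.
- chest: dark wooden tea chest fixed to the table, 220 deep (x) x 260 wide (y) x 120 high, walls and floor 8 mm thick, open at the top at the start. Origin: centre of its underside. Its -x side is the front (roughly towards the robot), +z up. The lid hinges on the top edge of its far (+x) side; the steel stay is on the outside of its right (-y) side.
- lid (a joint): angle of the lid in rad: 0 as it stands open at the start (80 degrees above horizontal), growing as the lid comes down towards the front, 1.396 when fully shut. The hinge is stiff: once the stay is unlocked the lid stays about where it is left and has to be pushed down, with less than 5 N at its free edge.
- lid_hinge (a point): on the lid's hinge axis (parallel to the chest's y axis), middle of the width, 120 mm above the table. Its axes are the chest's.
- lid_edge (a point): on the lid: middle of its free edge, half-way through its thickness. The lid is a flat 12 mm wooden panel, 220 mm from hinge axis to free edge, 260 wide; when shut its underside is level with the hinge axis and its outer face 12 mm above that. Open, its outer face looks away from the robot.
- stay_knee (a joint): bend of the stay's knee in rad. The stay has two flat steel links of 92 mm between pivots, the upper one pivoted to the lid and the lower one to the chest, joined at the knee. 0 = resting on its stop, sagged 8 mm below the straight line, where it locks the lid open; 0.18 = links straight (centre); clearly more than that (0.4 and up) = unlocked; 3.1 with the lid shut. The knee turns freely and needs only a few newtons to lift.
- knee_grip (a point): centre of the gripping part of the knee's round wooden handle: a bar 14 mm thick that sticks out 83 mm sideways from the knee, parallel to the chest's y axis (away from the chest, towards its -y), ending in a 20 mm wide cap. This point is 60 mm outside the chest's side wall and 31 mm short of the outer end. The bar lies on the knee's axis; the knee swings on a circle of 92 mm about the lower pivot (stay_foot): up and forward (towards the chest's -x) to unlock.
- stay_foot (a point): point on the axis of the stay's lower pivot on the chest, at the same sideways distance as knee_grip. Its axes are the chest's; the axis is parallel to the chest's y.
- bowl_center (a point): centre (half-way up) of the sugar bowl: a glass bowl 66 mm across with a steel lid fixed on it (68 mm across), 86 mm high in all, so the underside is 43 mm below this point. On top a steel knob, 24 mm across, from 21 mm to 43 mm above this point, on the bowl's axis. 0.2 kg or so. It stands in the row on the shelf, in any of three places.
- caddy: round aluminium tea caddy, 72 mm across, 75 mm high, standing in the left (+y) half of the chest. Origin: centre of its underside. To be left standing where it is.
- cup1: white porcelain cup, 72 mm across, 60 mm high, no handle, in the row on the shelf. Origin: centre of its underside. Leave alone.
- cup2: same kind of cup as cup1. Leave alone.
- cup3: same kind of cup as cup1. Leave alone.
- cup4: same kind of cup as cup1, at the near end of the row. Leave alone.
- shelf: low wooden shelf fixed to the table on the robot's left, 860 long (x) x 160 deep (y), its board 15 mm above the table, with a 95 mm high back panel along +y and 60 mm high ends. Origin: centre of its underside. In a row along its middle stand the bowl, the cups, a stack of green plastic saucers (110 mm across) and at the far end a steel kettle (145 mm across, 195 high), about 90 to 130 mm from centre to centre.
- bowl: the same sugar bowl, origin at the centre of its underside.
Things that resemble listed ones, but are neither listed nor needed, are in the scene too. Leave any black, blue or yellow look-alike of the bowl alone.

How it is judged:
On the way, in this order (a step that is already met when the one before it is completed fails the run):
1. the sugar bowl stands upright on the chest's floor, let go, with the lid still locked open (x of bowl_center in the frame of chest between -0.09 and 0.09 m and y of bowl_center in the frame of chest between -0.11 and 0.11 m and z of bowl_center in the frame of chest below 0.062 m and angle between bowl_center's own z axis and vertical below 0.2 rad and contact force between the fingers and bowl below 0.2 N and linear speed of bowl below 0.05 m/s and value of joint stay_knee below 0.1 rad), for 0.2 s.
2. the knee of the stay has been lifted past centre (bent 0.35 rad or more) (value of joint stay_knee above 0.35 rad), for 0.1 s.
At the end, for the whole second after the job is handed in: The lid is shut (joint lid above 1.35 rad, within 0.046 rad of fully shut) and at rest, with the sugar bowl inside the chest, standing upright (within 0.2 rad) on its floor at rest, and the caddy still upright (value of joint lid above 1.35 rad and velocity of joint lid below 0.05 rad/s and x of bowl_center in the frame of chest between -0.09 and 0.09 m and y of bowl_center in the frame of chest between -0.11 and 0.11 m and z of bowl_center in the frame of chest below 0.062 m and angle between each of bowl_center, caddy's own z axis and vertical below 0.2 rad and linear speed of bowl below 0.05 m/s); the robot touches nothing.
It fails at once if the sugar bowl is dropped into the chest (faster than 0.6 m/s inside it) (x of bowl_center in the frame of chest between -0.09 and 0.09 m and y of bowl_center in the frame of chest between -0.11 and 0.11 m and z of bowl_center in the frame of chest below 0.11 m and linear speed of bowl above 0.6 m/s).
It fails at once if the lid slams (comes down faster than 2.5 rad/s) (velocity of joint lid above 2.5 rad/s).
It fails at once if the caddy is pushed more than 30 mm or tipped (distance of caddy from where it was at the start of the episode above 0.03 m or angle between caddy's own z axis and vertical above 0.4 rad).
It fails at once if a cup is pushed more than 25 mm or tipped (distance of any of cup1, cup2, cup3, cup4 from where it was at the start of the episode above 0.025 m or angle between any of cup1, cup2, cup3, cup4's own z axis and vertical above 0.4 rad).
It also fails if it takes over 64 s, if anything falls off the work surface, if the arm or the gripper's body presses on something with over 40 N, if the wrist force passes 120 N, or if a joint passes its speed limit or range.

## Working session

There is one attempt and no reset: what is moved stays moved. The work goes in short steps, Python scripts to look and compute and a tool call to move; the robot and the scene stay as the last step left them, time stands still between calls to the robot, and variables do not carry over. Pictures are saved under pics/ and viewed, and the job is handed in when it is done.

Besides the shell and the picture viewer there is one more tool, called after "Emit:" in YAML: its name, and indented under it one key for each argument. drive_tool: Moves the arm, as the interface text tells. Its arguments: {"type":"object","properties":{"motion":{"type":"array","items":{"type":"array","items":{"type":"array","items":{"type":"number"}}}},"newtons":{"type":"number"}},"required":["motion"]}

```bash
mkdir -p pics; ls
cat > h.py <<'E'
import numpy as np, cv2
from workcell import manip
from scipy.spatial.transform import Rotation as R
def snap(n,f):
    c=manip.camera(n); cv2.imwrite('pics/'+f+'.png',cv2.cvtColor(c['color'],cv2.COLOR_RGB2BGR)); np.savez('pics/'+f+'.npz',**c); return c
E
python3 - <<'E'
from h import *
for n in ['scene','top','wrist']:
    c=snap(n,n+'0'); print(n,c['mtx'].round(1).tolist(),c['world_from_camera'].round(3).tolist())
s=manip.state(); print({k:np.round(v,3).tolist() for k,v in s.items()})
E
```

```text
pics
scene [[413.8, 0.0, 283.9], [0.0, 413.8, 209.3], [0.0, 0.0, 1.0]] [[-0.7, 0.644, -0.309, 0.857], [0.714, 0.635, -0.296, 0.439], [0.005, -0.428, -0.904, 1.248], [0.0, 0.0, 0.0, 1.0]]
top [[401.1, 0.0, 279.1], [0.0, 401.1, 210.0], [0.0, 0.0, 1.0]] [[0.024, -0.995, 0.097, 0.367], [-1.0, -0.024, 0.004, 0.096], [-0.002, -0.097, -0.995, 1.405], [0.0, 0.0, 0.0, 1.0]]
wrist [[325.2, 0.0, 281.4], [0.0, 325.2, 202.9], [0.0, 0.0, 1.0]] [[0.336, 0.91, 0.245, 0.14], [0.942, -0.324, -0.088, 0.586], [-0.001, 0.26, -0.966, 0.373], [0.0, 0.0, 0.0, 1.0]]
{'t': 0.15, 'qpos': [1.113, 0.359, 1.511, 0.0, 1.273, -0.115], 'dq': [0.0, -0.003, -0.004, -0.002, 0.001, -0.001], 'effort': [0.001, -52.802, -27.893, -0.0, 0.008, 0.0], 'tool_pos': [0.201, 0.565, 0.242], 'tcp_rot': [-0.578, 0.578, 0.407, -0.408], 'wrist_force': [-0.403, 0.005, 0.779], 'wrist_torque': [-0.007, 0.011, 0.065], 'opening': 0.085}
```

View pics/scene0.png

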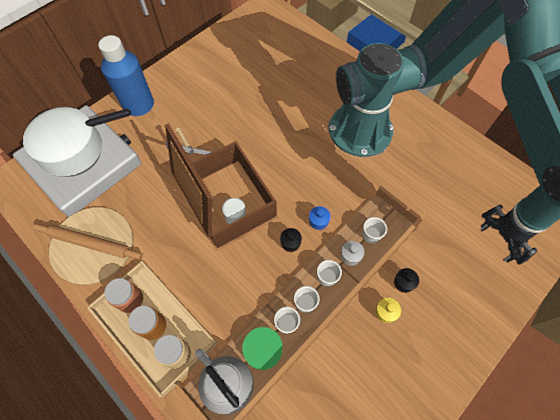

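View pics/top0.png

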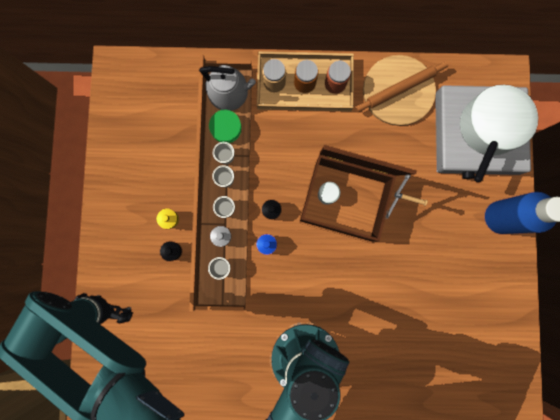

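View pics/wrist0.png

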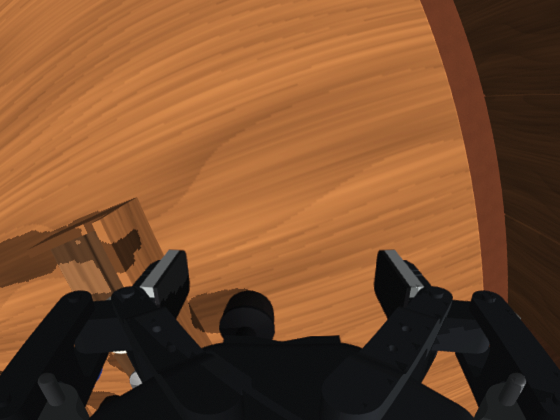

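The scene holds five bowl-like things, given here as scene / top pixels:
- Grey steel and glass, in the shelf row: (352,252) / (220,236)
- Blue: (319,217) / (267,244)
- Black: (290,239) / (272,209)
- Black: (406,279) / (171,251)
- Yellow: (389,310) / (167,218)

Only the grey one stands in the row and isn't a coloured look-alike, so it is the sugar bowl. I'll confirm it in an enlarged crop.

Run:
```python
import cv2,numpy as np
a=cv2.imread('pics/scene0.png');b=cv2.imread('pics/top0.png')
# bowls: scene x 310-410,y 200-290 ; top x190-270,y190-290
r=lambda im,x,y,w,h,s:cv2.resize(im[y:y+h,x:x+w],None,fx=s,fy=s,interpolation=cv2.INTER_CUBIC)
cv2.imwrite('pics/crop_bowl.png',np.hstack([r(a,310,205,80,100,5),r(b,185,190,80,100,5)]))
cv2.imwrite('pics/crop_chest_s.png',r(a,150,115,140,140,4))
cv2.imwrite('pics/crop_chest_t.png',r(b,295,140,140,110,5))
```

```text
(no output)
```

View pics/crop_bowl.png

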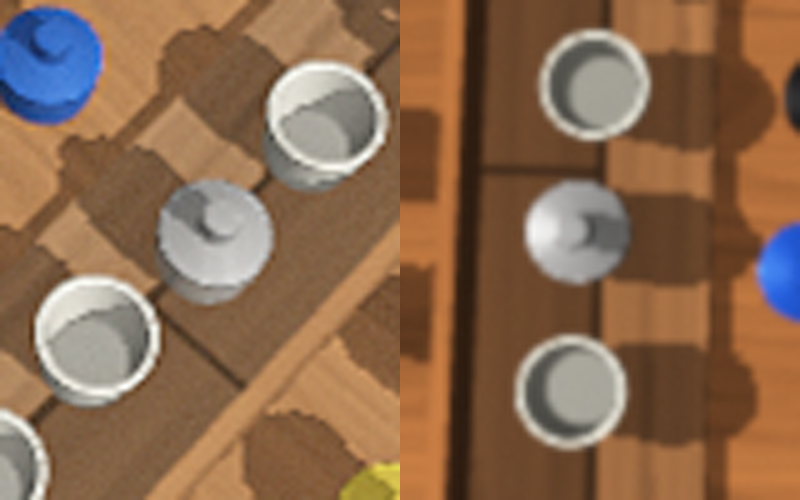

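View pics/crop_chest_s.png

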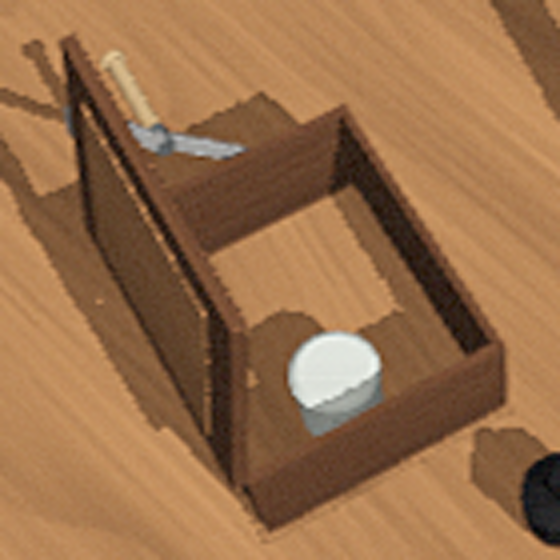

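View pics/crop_chest_t.png

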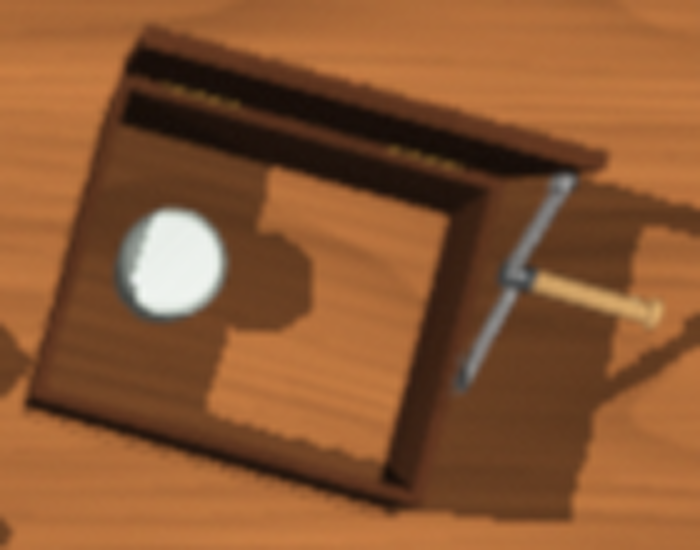

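Confirmed: the target bowl is the grey steel lid with knob, at scene (353,253) and top (220,236), between two white cups. Next I'll fit poses from both views.

```bash
cat >> h.py <<'E'
def load(f): 
    d=np.load('pics/'+f+'.npz'); return d
def proj(c,P):
    T=np.linalg.inv(c['world_from_camera']); p=(np.atleast_2d(P)@T[:3,:3].T)+T[:3,3]
    q=p@c['mtx'].T; return q[:,:2]/q[:,2:]
def ray(c,uv):
    d=np.linalg.solve(c['mtx'],[uv[0],uv[1],1.]); W=c['world_from_camera']; return W[:3,3],W[:3,:3]@(d/np.linalg.norm(d))
def onz(c,uv,z):
    o,d=ray(c,uv); return o+d*(z-o[2])/d[2]
def tri(obs):
    A=np.zeros((3,3));b=np.zeros(3)
    for c,uv in obs:
        o,d=ray(c,uv);M=np.eye(3)-np.outer(d,d);A+=M;b+=M@o
    X=np.linalg.solve(A,b); return X,[np.round(proj(c,X)[0]-uv,1).tolist() for c,uv in obs]
E
python3 - <<'E'
from h import *
from scipy.optimize import least_squares
s=load('scene0');t=load('top0')
S=lambda u,v:np.array([150+u/4,115+v/4]);T=lambda u,v:np.array([295+u/5,140+v/5])
obs=[(t,T(33,398),(-.11,.13,.12)),(t,T(412,498),(-.11,-.13,.12)),(t,T(128,75),(.11,.13,.12)),(t,T(495,185),(.11,-.13,.12)),
(s,S(343,107),(-.11,-.13,.12)),(s,S(503,348),(-.11,.13,.12)),(s,S(505,405),(-.11,.13,0)),(s,S(268,530),(.11,.13,0))]
def w(p,l): c,n=np.cos(p[2]),np.sin(p[2]); return np.array([p[0]+c*l[0]-n*l[1],p[1]+n*l[0]+c*l[1],l[2]])
f=lambda p:np.concatenate([proj(c,w(p,l))[0]-uv for c,uv,l in obs])
r=least_squares(f,[.5,-.05,.2],loss='soft_l1');print(r.x.round(4),f(r.x).reshape(-1,2).round(1).tolist())
p=r.x
def loc(X): d=X[:2]-p[:2];c,n=np.cos(p[2]),np.sin(p[2]);return np.round([c*d[0]+n*d[1],-n*d[0]+c*d[1],X[2]],4)
for n,a,b in [('knee',S(158,138),T(515,277)),('foot',S(238,152),T(463,385)),('cap',S(112,60),T(652,313)),('bowlknob',(353.9,248.8),(299.6-185+185-0-0+0-0,0))]:
    if n=='bowlknob': continue
    X,e=tri([(s,a),(t,b)]);print(n,X.round(4),loc(X),e)
# bowl knob top: scene crop(222,218)/5+ (310,205); top crop (575-400,230)/5+(185,190)
X,e=tri([(s,(310+222/5,205+218/5)),(t,(185+174/5,190+229/5))]);print('knob',X,e)
for z in [.015+.086]:print(onz(s,(310+222/5,205+218/5),z),onz(t,(185+174/5,190+229/5),z))
print('caddy',onz(t,T(172,264),.083),loc(onz(t,T(172,264),.083)),loc(onz(s,S(336,368),.083)))
for n,u,v in [('cupfar',595,85),('cupnear',570,392)]:print(n,onz(t,(185+(u-400)/5,190+v/5),.075))
print('hinge',w(p,(.11,0,.12)))
E
```

```text
[ 0.5391 -0.123  -0.2618] [[-0.8, -1.1], [1.6, 1.8], [-1.1, -1.0], [2.6, -0.8], [0.6, -2.6], [0.4, -1.6], [0.3, 0.4], [-0.1, 1.0]]
knee [ 0.5438 -0.2704  0.1608] [ 0.0428 -0.1412  0.1608] [[0.4, 0.1], [0.3, -0.2]]
foot [ 0.4832 -0.2598  0.0855] [-0.0185 -0.1466  0.0855] [[1.1, 0.2], [0.9, -0.7]]
cap [ 0.5224 -0.3549  0.1604] [ 0.0439 -0.2283  0.1604] [[-0.0, -0.0], [-0.0, 0.0]]
knob [0.40473131 0.29592974 0.08363096] [[-0.6, -0.1], [-0.5, 0.3]]
[0.41047843 0.29945572 0.101     ] [0.40515596 0.29184603 0.101     ]
caddy [ 0.55723465 -0.06438161  0.083     ] [0.0024 0.0613 0.083 ] [0.006  0.0671 0.083 ]
cupfar [0.50211707 0.28546032 0.075     ]
cupnear [0.29893273 0.2942438  0.075     ]
hinge [ 0.64530674 -0.1514705   0.12      ]
```

```bash
cat >> h.py <<'E'
def toolR():
    q=np.array(manip.state()['tcp_rot']); return R.from_quat(np.r_[q[1:],q[0]])
def go(X,Rt=None):
    s=manip.state();r=toolR();d=r.inv().apply(np.array(X)-s['tool_pos'])/.025
    o=[0,0,0] if Rt is None else np.degrees((r.inv()*Rt).as_rotvec())/6
    print('rows->',np.round(d,2),np.round(o,2),'rows>=%.1f'%(np.linalg.norm(d)/2))
E
python3 - <<'E'
from h import *
print(toolR().as_matrix().round(3)); go((.405,.294,.2))
E
```

```text
[[ 0.336 -0.001 -0.942]
 [ 0.942 -0.001  0.336]
 [-0.002 -1.     0.   ]]
rows-> [ -7.46   1.67 -11.31] [0 0 0] rows>=6.8
```

Emit:
drive_tool:
  motion:
    - [[110,-1.2,0.3,-1.9,0,0,0],[110,-2.4,0.5,-3.6,0,0,0],[110,-3.6,0.8,-5.4,0,0,0],[110,-4.8,1.1,-7.2,0,0,0],[110,-6.0,1.3,-9.0,0,0,0],[110,-7.0,1.5,-10.5,0,0,0],[110,-7.45,1.67,-11.3,0,0,0],[110,-7.45,1.67,-11.3,0,0,0],[110,-7.45,1.67,-11.3,0,0,0],[110,-7.45,1.67,-11.3,0,0,0]]

```text
t: 1.15
tool_pos: [0.4042, 0.2948, 0.2001]
tcp_rot: [-0.578, 0.578, 0.407, -0.408]
wrist_force: [-0.8, 1.0, 0.8]
opening: 0.0485
```

Run:
```python
from h import *
for n in ['scene','top','wrist']: snap(n,n+'1')
```

```text
(no output)
```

View pics/wrist1.png

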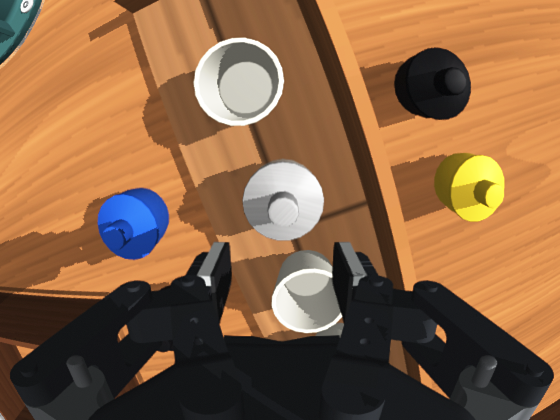

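View pics/top1.png

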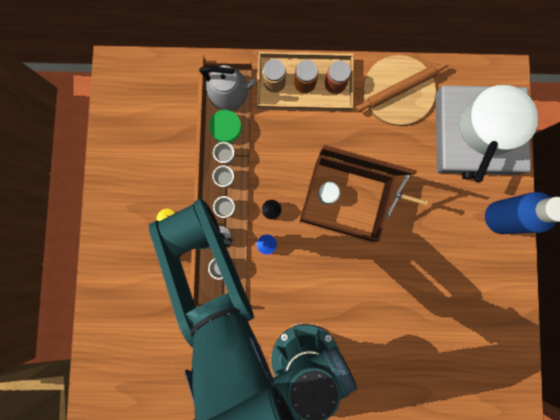

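The wrist view shows the steel bowl with its knob top at (284,206), blue at (133,222) and a white cup at (310,300). I'll ray-cast the knob through the fisheye model.

```bash
cat >> h.py <<'E'
def fray(c,uv):
    m=c['mtx'];a=np.array([(uv[0]-m[0,2])/m[0,0],(uv[1]-m[1,2])/m[1,1]]);r=np.linalg.norm(a)
    d=np.r_[a/r*np.sin(r),np.cos(r)] if r>1e-9 else np.array([0,0,1.]); W=c['world_from_camera']; return W[:3,3],W[:3,:3]@d
def fonz(c,uv,z): o,d=fray(c,uv); return o+d*(z-o[2])/d[2]
def fproj(c,P):
    T=np.linalg.inv(c['world_from_camera']);p=T[:3,:3]@np.array(P)+T[:3,3];n=np.hypot(p[0],p[1]);th=np.arctan2(n,p[2]);m=c['mtx']
    return np.array([m[0,2]+m[0,0]*th*p[0]/n,m[1,2]+m[1,1]*th*p[1]/n])
E
python3 - <<'E'
from h import *
w=load('wrist1');im=cv2.imread('pics/wrist1.png')
cv2.imwrite('pics/wk.png',cv2.resize(im[150:250,230:340],None,fx=6,fy=6,interpolation=cv2.INTER_CUBIC))
for n,uv,z in [('knob',(284,206),.101),('bowl rim',(283.5,200),.079),('cup far',(239,82),.075),('cupnear',(310,297),.075)]:print(n,fonz(w,uv,z).round(4))
st=manip.state();print(st['tool_pos'],fproj(w,st['tool_pos']))
E
```

```text
knob [0.4038 0.2969 0.101 ]
bowl rim [0.4048 0.2962 0.079 ]
cup far [0.3044 0.2949 0.075 ]
cupnear [0.5005 0.2884 0.075 ]
[0.40408326 0.29527593 0.20022307] [282.40616639 267.24578961]
```

View pics/wk.png

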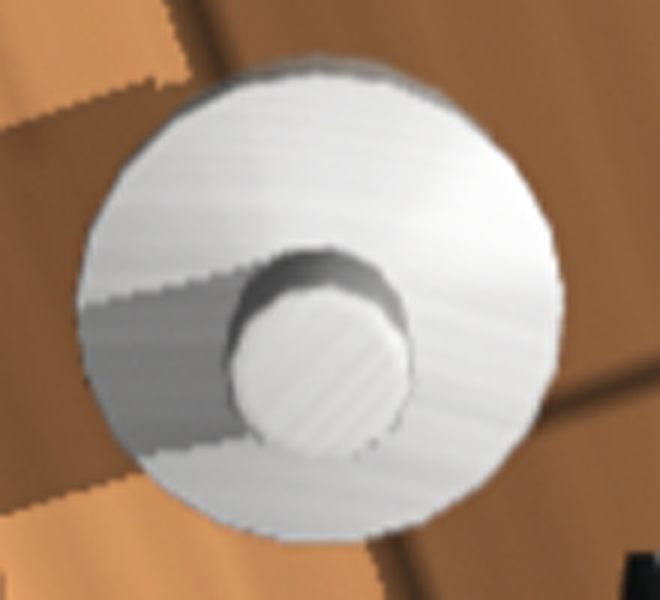

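Run:
```python
from h import *
w=load('wrist1')
print(fonz(w,(283.3,212),.101),fonz(w,(283.3,200.8),.077))
go((.4065,.296,.095))
```

```text
[0.40796376 0.29483786 0.101     ] [0.40585418 0.29570626 0.077     ]
rows-> [ 0.06  4.21 -0.08] [0 0 0] rows>=2.1
```

Run:
```python
from h import *
print(manip.tcp_to_tips)
```

```text
0.011
```

Emit:
drive_tool:
  motion:
    - [[110,0.06,1.2,-0.1,0,0,0],[110,0.06,2.4,-0.1,0,0,0],[110,0.06,3.4,-0.1,0,0,0],[110,0.06,4.1,-0.1,0,0,0],[110,0.06,4.1,-0.1,0,0,0],[110,0.06,4.1,-0.1,0,0,0]]

```text
t: 1.9
tool_pos: [0.4065, 0.2964, 0.098]
tcp_rot: [-0.577, 0.577, 0.408, -0.409]
wrist_force: [-0.2, 0.1, 0.0]
opening: 0.0484
```

Emit:
drive_tool:
  motion:
    - [[200,0,0.05,0,0,0,0],[255,0,0.05,0,0,0,0],[255,0,0.05,0,0,0,0],[255,0,0.05,0,0,0,0],[255,0,0.05,0,0,0,0],[255,0,0.05,0,0,0,0]]
  newtons: 40

```text
t: 2.5
tool_pos: [0.4073, 0.2968, 0.0978]
tcp_rot: [-0.577, 0.578, 0.409, -0.408]
wrist_force: [-0.4, -1.2, 7.2]
opening: 0.0221
```

Run:
```python
from h import *
print(manip.state()['opening'],manip.state()['wrist_force'])
snap('wrist','wrist2')
```

```text
0.02210912984652942 [-0.38824981 -1.19852794  7.20452533]
```

View pics/wrist2.png

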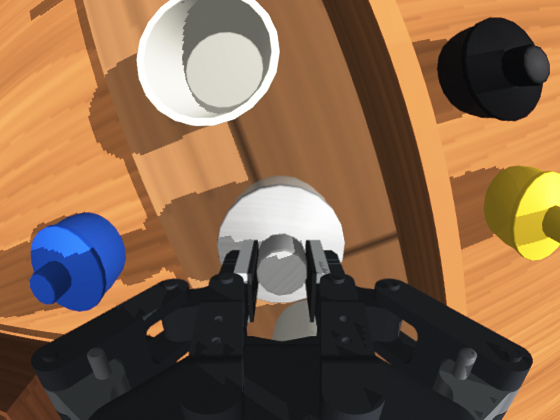

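The fingers hold the knob at (283,268) with an opening of 22 mm. Now I'll lift.

Emit:
drive_tool:
  motion:
    - [[255,0,-0.6,0,0,0,0],[255,0,-1.6,0,0,0,0],[255,0,-2.8,0,0,0,0],[255,0,-4.0,0,0,0,0],[255,0,-5.2,0,0,0,0],[255,0,-6.0,0,0,0,0],[255,0,-6.2,0,0,0,0],[255,0,-6.2,0,0,0,0]]
  newtons: 60

```text
t: 3.35
tool_pos: [0.4073, 0.2969, 0.2531]
tcp_rot: [-0.577, 0.578, 0.409, -0.408]
wrist_force: [-0.1, -0.5, -2.5]
opening: 0.0215
```

Run:
```python
from h import *
snap('wrist','wrist3'); print(manip.state()['opening'],manip.state()['wrist_force'])
p=[.5391,-.123,-.2618]; c,n=np.cos(p[2]),np.sin(p[2])
l=(-.02,-.055); X=(p[0]+c*l[0]-n*l[1],p[1]+n*l[0]+c*l[1],.25); print(X); go(X)
```

```text
0.0212595515435841 [-0.25307555  0.38128273 -2.26368463]
(np.float64(0.5055464066388374), np.float64(-0.17094951900231892), 0.25)
rows-> [-16.31   0.09  -9.96] [0 0 0] rows>=9.6
```

View pics/wrist3.png

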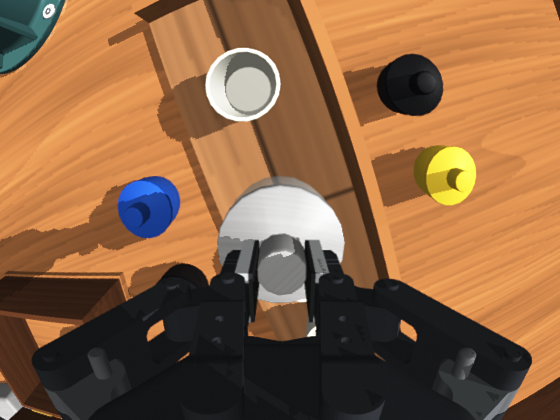

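The bowl is held upright at 2.3 N. I'll carry it to above the right half of the chest.

Emit:
drive_tool:
  motion:
    - [[255,-0.7,0,-0.4,0,0,0],[255,-2.0,0,-1.2,0,0,0],[255,-3.4,0,-2.1,0,0,0],[255,-4.8,0,-2.9,0,0,0],[255,-6.2,0,-3.8,0,0,0],[255,-7.6,0,-4.6,0,0,0],[255,-9.0,0,-5.5,0,0,0],[255,-10.4,0,-6.4,0,0,0],[255,-11.8,0,-7.2,0,0,0],[255,-13.2,0,-8.1,0,0,0],[255,-14.4,0,-8.8,0,0,0],[255,-15.2,0,-9.3,0,0,0]]

```text
t: 4.6
tool_pos: [0.4985, -0.1415, 0.2503]
tcp_rot: [0.578, -0.577, -0.407, 0.409]
wrist_force: [0.7, 0.1, -2.3]
opening: 0.0213
```

Emit:
drive_tool:
  motion:
    - [[255,-0.4,0,-0.3,0,0,0],[255,-0.8,0,-0.5,0,0,0],[255,-0.9,0,-0.6,0,0,0],[255,-0.9,0,-0.6,0,0,0]]

```text
t: 5.0
tool_pos: [0.505, -0.1671, 0.2498]
tcp_rot: [0.579, -0.577, -0.407, 0.409]
wrist_force: [0.0, 0.0, -2.3]
opening: 0.0214
```

Run:
```python
from h import *
for n in ['scene','top','wrist']: snap(n,n+'4')
X=(.5055,-.171,.25);go(X)
```

```text
rows-> [-0.16  0.01 -0.08] [0 0 0] rows>=0.1
```

View pics/wrist4.png

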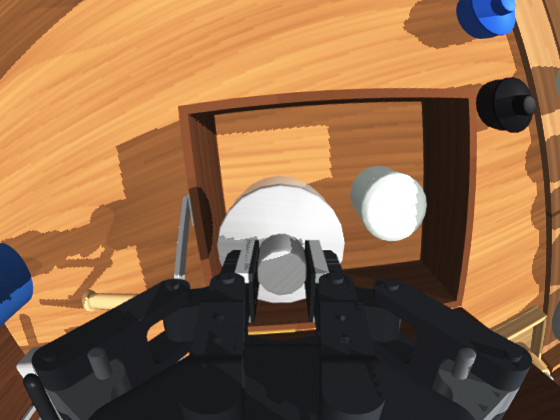

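View pics/scene4.png

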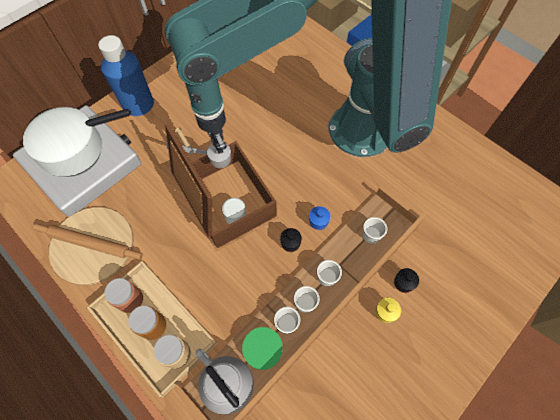

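Run:
```python
from h import *
w=load('wrist4')
p=[.5391,-.123,-.2618]; c,n=np.cos(p[2]),np.sin(p[2])
for nm,uv,z in [('FR',(180,105),.12),('FL',(470,98),.12),('BL',(462,302),.12),('FRin',(192,113),.12),('FLin',(466,98),.12),('caddy',(393,206),.083)]:
    X=fonz(w,uv,z);d=X[:2]-p[:2];print(nm,X.round(4),np.round([c*d[0]+n*d[1],-n*d[0]+c*d[1]],4))
im=cv2.imread('pics/wrist4.png');cv2.imwrite('pics/w4c.png',cv2.resize(im[80:320,170:490],None,fx=2.4,fy=2.4,interpolation=cv2.INTER_CUBIC))
```

```text
FR [ 0.4032 -0.2192  0.12  ] [-0.1063 -0.1281]
FL [0.4741 0.0222 0.12  ] [-0.1004  0.1234]
BL [ 0.6766 -0.0235  0.12  ] [0.107  0.1317]
FRin [ 0.4135 -0.212   0.12  ] [-0.0983 -0.1185]
FLin [0.4731 0.0179 0.12  ] [-0.1002  0.119 ]
caddy [ 0.5585 -0.0685  0.083 ] [0.0046 0.0577]
```

View pics/w4c.png

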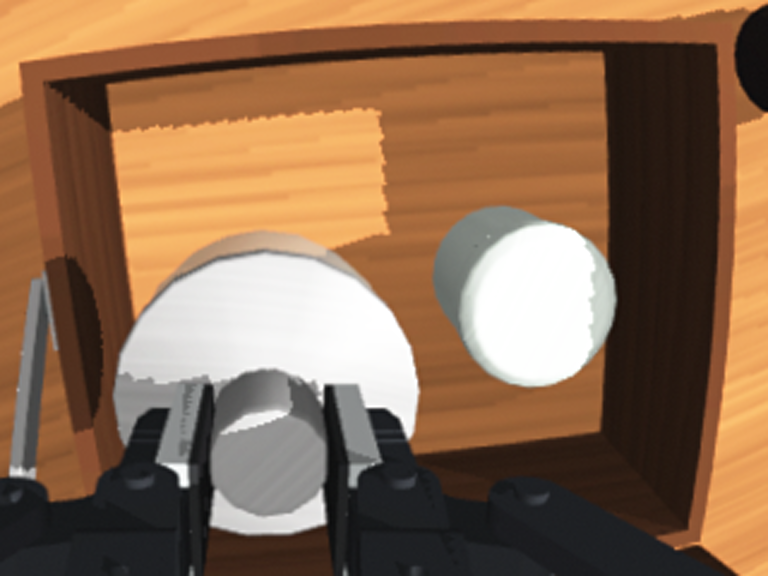

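Emit:
drive_tool:
  motion:
    - [[255,-0.1,0.5,-0.1,0,0,0],[255,-0.1,1.3,-0.1,0,0,0],[255,-0.1,2.1,-0.1,0,0,0],[255,-0.1,2.9,-0.1,0,0,0],[255,-0.1,3.7,-0.1,0,0,0],[255,-0.1,4.4,-0.1,0,0,0],[255,-0.1,5.0,-0.1,0,0,0],[255,-0.1,5.5,-0.1,0,0,0],[255,-0.1,5.9,-0.1,0,0,0],[255,-0.1,6.1,-0.1,0,0,0],[255,-0.1,6.1,-0.1,0,0,0]]

```text
t: 6.25
tool_pos: [0.5057, -0.1695, 0.0971]
tcp_rot: [0.579, -0.576, -0.407, 0.409]
wrist_force: [-0.3, 1.0, -2.6]
opening: 0.021
```

Emit:
drive_tool:
  motion:
    - [[255,0,0.05,0,0,0,0],[255,0,0.1,0,0,0,0],[255,0,0.15,0,0,0,0],[255,0,0.2,0,0,0,0],[255,0,0.2,0,0,0,0]]

```text
t: 6.75
tool_pos: [0.5056, -0.1695, 0.0922]
tcp_rot: [0.579, -0.576, -0.407, 0.409]
wrist_force: [-0.3, -0.2, -1.9]
opening: 0.0215
```

Emit:
drive_tool:
  motion:
    - [[255,0,0.03,0,0,0,0],[255,0,0.06,0,0,0,0],[255,0,0.08,0,0,0,0],[255,0,0.08,0,0,0,0]]

```text
t: 7.15
tool_pos: [0.5061, -0.1699, 0.091]
tcp_rot: [0.578, -0.577, -0.407, 0.409]
wrist_force: [-1.3, -0.4, 6.1]
opening: 0.0215
```

The bowl has touched the floor (+6 N). Release it.

Emit:
drive_tool:
  motion:
    - [[200,0,-0.05,0,0,0,0],[130,0,-0.05,0,0,0,0],[110,0,-0.05,0,0,0,0],[110,0,-0.05,0,0,0,0],[110,0,-0.05,0,0,0,0],[110,0,-0.05,0,0,0,0],[110,0,-0.05,0,0,0,0]]

```text
t: 7.85
tool_pos: [0.5061, -0.1698, 0.0922]
tcp_rot: [0.578, -0.577, -0.407, 0.409]
wrist_force: [0.1, -0.2, -0.2]
opening: 0.0485
```

Emit:
drive_tool:
  motion:
    - [[110,0,-0.6,0,0,0,0],[110,0,-1.6,0,0,0,0],[110,0,-2.8,0,0,0,0],[110,0,-4.2,0,0,0,0],[110,0,-5.6,0,0,0,0],[110,0,-7.0,0,0,0,0],[110,0,-8.0,0,0,0,0],[110,0,-8.0,0,0,0,0]]

```text
t: 8.65
tool_pos: [0.5088, -0.1709, 0.2963]
tcp_rot: [-0.576, 0.579, 0.409, -0.408]
wrist_force: [0.5, -0.0, 0.1]
opening: 0.0485
```

Run:
```python
from h import *
for n in ['scene','top','wrist']: snap(n,n+'5')
print(manip.state()['tool_pos'],manip.state()['qpos'])
```

```text
[ 0.50608157 -0.16964808  0.29142124] [-4.52285574e-01  2.22502416e-01  1.58162666e+00 -9.11543258e-04
  1.34139958e+00 -1.68258985e+00]
```

View pics/wrist5.png

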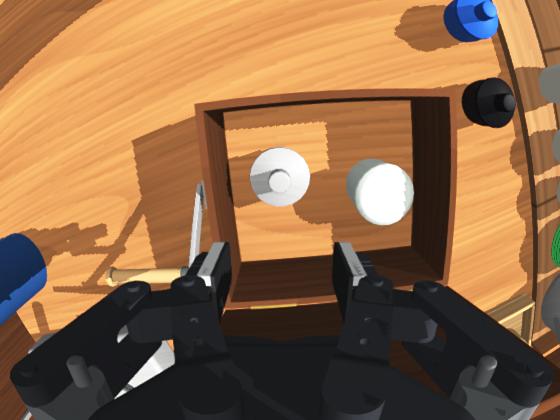

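The bowl stands upright at wrist pixel (280,177), with the caddy at (383,193) untouched. Next I'll measure the handle in three views.

Run:
```python
from h import *
im=cv2.imread('pics/wrist5.png');cv2.imwrite('pics/w5c.png',cv2.resize(im[170:300,90:230],None,fx=5,fy=4.6,interpolation=cv2.INTER_CUBIC))
im=cv2.imread('pics/scene5.png');cv2.imwrite('pics/s5c.png',cv2.resize(im[100:260,150:290],None,fx=3.5,fy=3.5,interpolation=cv2.INTER_CUBIC))
```

```text
(no output)
```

View pics/w5c.png

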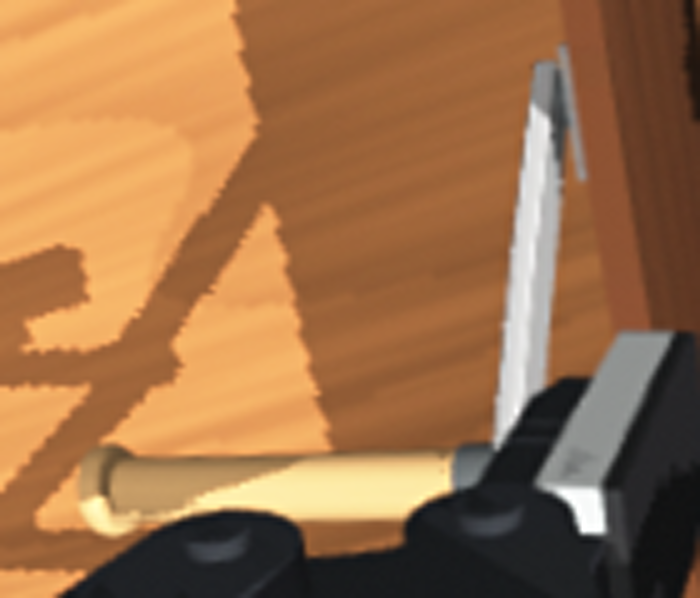

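View pics/s5c.png

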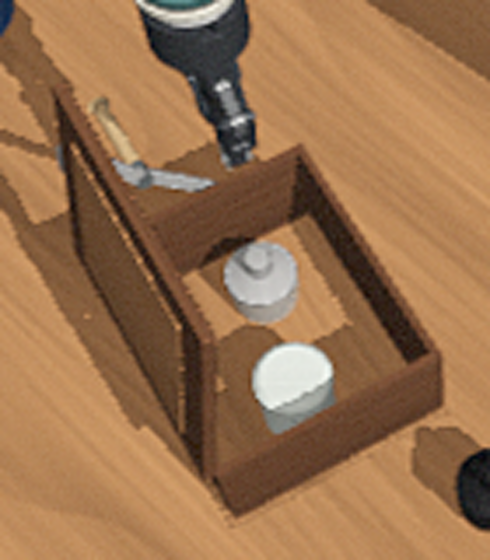

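Run:
```python
from h import *
s=load('scene0');t=load('top0');w=load('wrist5')
def tri3(L):
    A=np.zeros((3,3));b=np.zeros(3)
    for o,d in L: M=np.eye(3)-np.outer(d,d);A+=M;b+=M@o
    X=np.linalg.solve(A,b);return X,[round(float(np.linalg.norm(np.cross(d,X-o))*1000),1) for o,d in L]
p=[.5391,-.123,-.2618]; c,n=np.cos(p[2]),np.sin(p[2])
def loc(X): d=X[:2]-p[:2];return np.round([c*d[0]+n*d[1],-n*d[0]+c*d[1],X[2]],4)
capS=ray(s,(150+108/4,115+60/4));capT=ray(t,(295+652/5,140+313/5));capW=fray(w,(110,276.5))
X,e=tri3([capS,capT,capW]);print(X,loc(X),e)
kS=ray(s,(150+158/4,115+138/4));kT=ray(t,(295+522/5,140+278/5));kW=fray(w,(183,273))
K,e=tri3([kS,kT,kW]);print(K,loc(K),e)
fS=ray(s,(150+238/4,115+152/4));fT=ray(t,(295+463/5,140+385/5));fW=fray(w,(90+545/5,170+65/4.6))
F,e=tri3([fS,fT,fW]);print('foot',F,loc(F),e)
l=(.0435,-.196,0);Y=np.array([p[0]+c*l[0]-n*l[1],p[1]+n*l[0]+c*l[1],.26]);print(Y)
go(Y,R.from_matrix(np.array([[c,0,-n],[n,0,c],[0,-1,0]])))
```

```text
[ 0.52415148 -0.35474469  0.16529134] [ 0.0455 -0.2277  0.1653] [2.0, 2.7, 2.6]
[ 0.54353509 -0.27591287  0.1603762 ] [ 0.0439 -0.1466  0.1604] [3.4, 2.1, 5.3]
foot [ 0.48251735 -0.25893376  0.08462018] [-0.0195 -0.1459  0.0846] [4.9, 2.2, 2.7]
[ 0.53038912 -0.32358009  0.26      ]
rows-> [-5.48  1.25 -2.98] [-0.03 14.25 -0.03] rows>=3.2
```

Run:
```python
from h import *
p=[.5391,-.123,-.2618]; c,n=np.cos(p[2]),np.sin(p[2])
Rt=R.from_matrix(np.array([[c,0,-n],[n,0,c],[0,-1,0]]))
for l in [(-.03,-.196),(.0445,-.196)]:
  go(np.array([p[0]+c*l[0]-n*l[1],p[1]+n*l[0]+c*l[1],.29]),Rt)
```

```text
rows-> [-5.71  0.06 -0.04] [-0.03 14.25 -0.03] rows>=2.9
rows-> [-5.48  0.05 -3.01] [-0.03 14.25 -0.03] rows>=3.1
```

Emit:
drive_tool:
  motion:
    - [[110,-1.0,0,0,0,0,0],[110,-2.2,0,0,0,0,0],[110,-3.6,0,0,0,1.4,0],[110,-5.0,0,0,0,2.8,0],[110,-5.7,0,0,0,4.2,0],[110,-5.7,0,0,0,5.6,0],[110,-5.7,0,0,0,7.0,0],[110,-5.7,0,0,0,8.4,0],[110,-5.7,0,0,0,9.8,0],[110,-5.7,0,0,0,11.2,0],[110,-5.7,0,-0.1,0,12.6,0],[110,-5.7,0,-0.1,0,13.8,0]]

```text
t: 10.0
tool_pos: [0.4602, -0.3042, 0.2894]
tcp_rot: [0.704, -0.702, 0.08, -0.075]
wrist_force: [0.3, 0.9, 0.4]
opening: 0.0485
```

Run:
```python
from h import *
p=[.5391,-.123,-.2618]; c,n=np.cos(p[2]),np.sin(p[2])
Rt=R.from_matrix(np.array([[c,0,-n],[n,0,c],[0,-1,0]]))
snap('wrist','wrist6')
l=(.0445,-.196)
go(np.array([p[0]+c*l[0]-n*l[1],p[1]+n*l[0]+c*l[1],.25]),Rt)
```

```text
rows-> [ 2.96  1.56 -0.13] [-0.02  0.34 -0.07] rows>=1.7
```

View pics/wrist6.png

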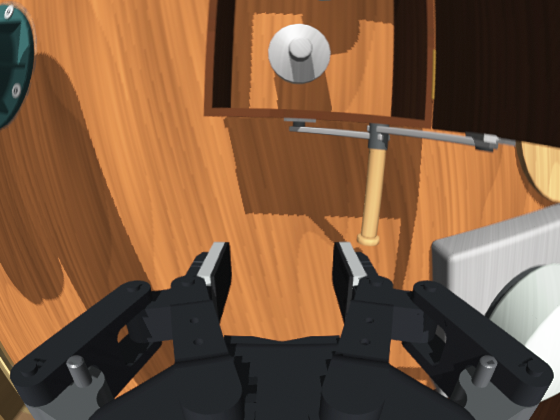

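Run:
```python
from h import *
w=load('wrist6');p=[.5391,-.123,-.2618]; c,n=np.cos(p[2]),np.sin(p[2])
for uv in [(376,138),(372,195),(368,240),(376,125)]:
    X=fonz(w,uv,.162);d=X[:2]-p[:2];print(uv,X.round(4),np.round([c*d[0]+n*d[1],-n*d[0]+c*d[1]],4))
```

```text
(376, 138) [ 0.5459 -0.2716  0.162 ] [ 0.045  -0.1418]
(372, 195) [ 0.5346 -0.318   0.162 ] [ 0.0461 -0.1895]
(368, 240) [ 0.5254 -0.3574  0.162 ] [ 0.0475 -0.2299]
(376, 125) [ 0.5479 -0.2611  0.162 ] [ 0.0442 -0.1312]
```

Emit:
drive_tool:
  motion:
    - [[110,1.0,0.2,0,0,0.3,0],[110,2.2,0.5,-0.1,0,0.3,0],[110,3.05,1.0,-0.1,0,0.3,0],[110,3.05,1.8,-0.1,0,0.3,0],[110,3.05,2.8,-0.1,0,0.3,0],[110,3.05,3.0,-0.1,0,0.3,0],[110,3.05,3.0,-0.1,0,0.3,0]]

```text
t: 10.75
tool_pos: [0.5322, -0.3225, 0.2119]
tcp_rot: [0.703, -0.7, 0.094, -0.086]
wrist_force: [0.5, 0.3, 1.1]
opening: 0.0488
```

Run:
```python
from h import *
snap('wrist','wrist7');snap('scene','scene7')
```

```text
(no output)
```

View pics/wrist7.png

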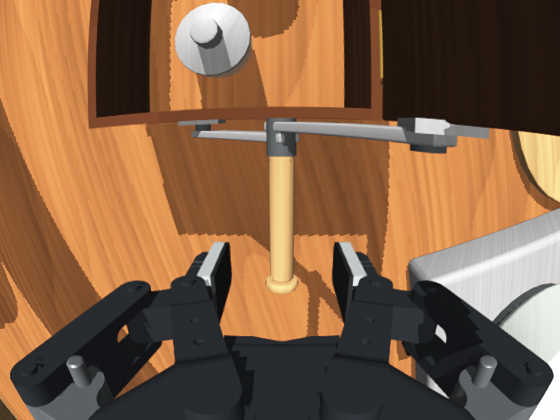

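View pics/scene7.png

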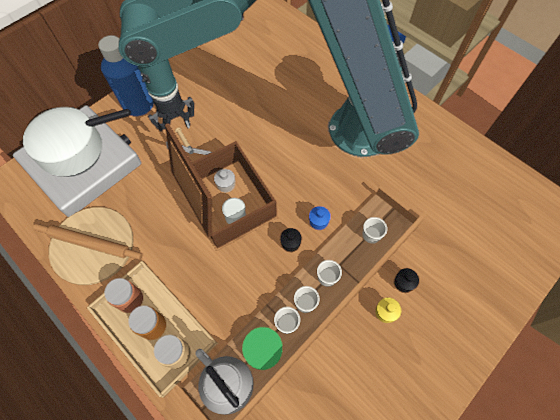

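The handle is centred between the open jaws, running from (282,150) to (282,285). Descend and grip it lightly.

Emit:
drive_tool:
  motion:
    - [[110,0,0.6,0,0,0,0],[110,0,1.3,0,0,0,0],[110,0,2.0,0,0,0,0],[110,0,2.2,0,0,0,0],[110,0,2.2,0,0,0,0]]
  newtons: 25

```text
t: 11.35
tool_pos: [0.5332, -0.3235, 0.1597]
tcp_rot: [0.702, -0.7, 0.093, -0.088]
wrist_force: [-0.1, -0.5, -0.5]
opening: 0.0488
```

Emit:
drive_tool:
  motion:
    - [[200,0,0,0,0,0,0],[230,0,0,0,0,0,0],[255,0,0,0,0,0,0],[255,0,0,0,0,0,0],[255,0,0,0,0,0,0],[255,0,0,0,0,0,0],[255,0,0,0,0,0,0]]
  newtons: 25

```text
t: 12.05
tool_pos: [0.5315, -0.3234, 0.1609]
tcp_rot: [0.702, -0.701, 0.094, -0.087]
wrist_force: [-7.6, 0.5, 8.0]
opening: 0.013
```

Run:
```python
from h import *
snap('wrist','wrist8');print(manip.state()['wrist_force'])
```

```text
[-6.81794057  1.07207137  7.40083933]
```

View pics/wrist8.png

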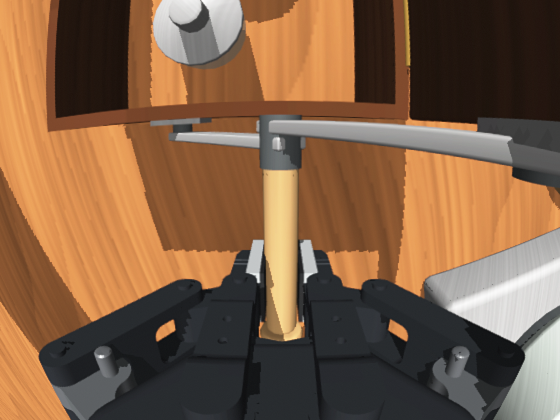

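The bar is gripped (opening 13 mm). I'll swing the knee up and forward along its arc.

Emit:
drive_tool:
  motion:
    - [[255,-0.2,-0.16,0,0,0,0],[255,-0.42,-0.3,0,0,0,0],[255,-0.64,-0.43,0,0,0,0],[255,-0.87,-0.54,0,0,0,0],[255,-0.87,-0.54,0,0,0,0]]

```text
t: 12.6
tool_pos: [0.5115, -0.3184, 0.1762]
tcp_rot: [0.702, -0.701, 0.092, -0.088]
wrist_force: [4.3, 1.0, 4.6]
opening: 0.0128
```

Run:
```python
from h import *
snap('wrist','wrist9');snap('scene','scene9');print(manip.state()['wrist_force'])
im=cv2.imread('pics/scene9.png');cv2.imwrite('pics/s9c.png',cv2.resize(im[80:260,110:290],None,fx=3.3,fy=3.3,interpolation=cv2.INTER_CUBIC))
```

```text
[4.75612882 2.14076471 6.20304555]
```

View pics/wrist9.png

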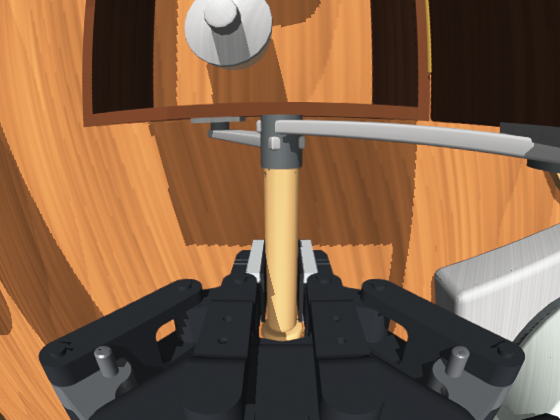

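View pics/s9c.png

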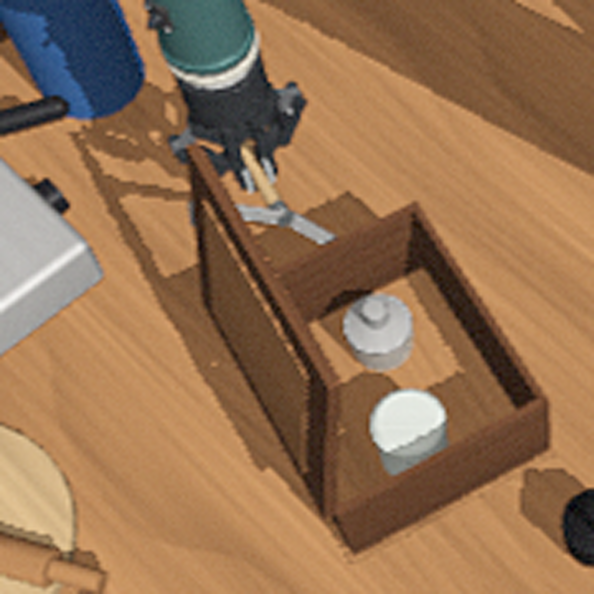

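The links now bend upward, so the knee is past centre. I'll continue along the arc, which brings the lid down a little.

Emit:
drive_tool:
  motion:
    - [[255,-0.24,-0.1,0,0,0,0],[255,-0.48,-0.17,0,0,0,0],[255,-0.73,-0.24,0,0,0,0],[255,-0.99,-0.28,0,0,0,0],[255,-1.24,-0.31,0,0,0,0],[255,-1.5,-0.32,0,0,0,0],[255,-1.5,-0.32,0,0,0,0]]

```text
t: 13.4
tool_pos: [0.4764, -0.3094, 0.1858]
tcp_rot: [-0.701, 0.701, -0.092, 0.089]
wrist_force: [3.9, 1.6, 7.8]
opening: 0.0131
```

Emit:
drive_tool:
  motion:
    - [[255,-0.26,-0.1,0,0,0,0],[255,-0.51,-0.1,0,0,0,0],[255,-0.77,-0.05,0,0,0,0],[255,-1.01,0.02,0,0,0,0],[255,-1.26,0.1,0,0,0,0],[255,-1.5,0.2,0,0,0,0],[255,-1.73,0.3,0,0,0,0],[255,-1.95,0.43,0,0,0,0],[255,-1.95,0.43,0,0,0,0]]

```text
t: 14.3
tool_pos: [0.4285, -0.297, 0.175]
tcp_rot: [-0.701, 0.702, -0.092, 0.089]
wrist_force: [1.0, -0.5, 0.4]
opening: 0.0127
```

Run:
```python
from h import *
snap('wrist','wrist10');snap('scene','scene10');snap('top','top10');print(manip.state()['wrist_force'])
im=cv2.imread('pics/scene10.png');cv2.imwrite('pics/s10c.png',cv2.resize(im[80:260,110:290],None,fx=3.3,fy=3.3,interpolation=cv2.INTER_CUBIC))
```

```text
[-0.20949044 -0.69286264  0.86319685]
```

View pics/wrist10.png

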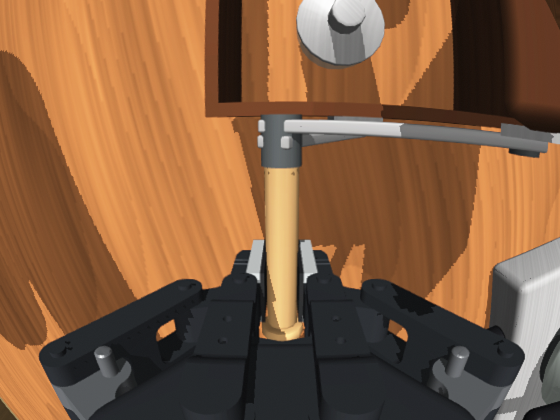

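View pics/s10c.png

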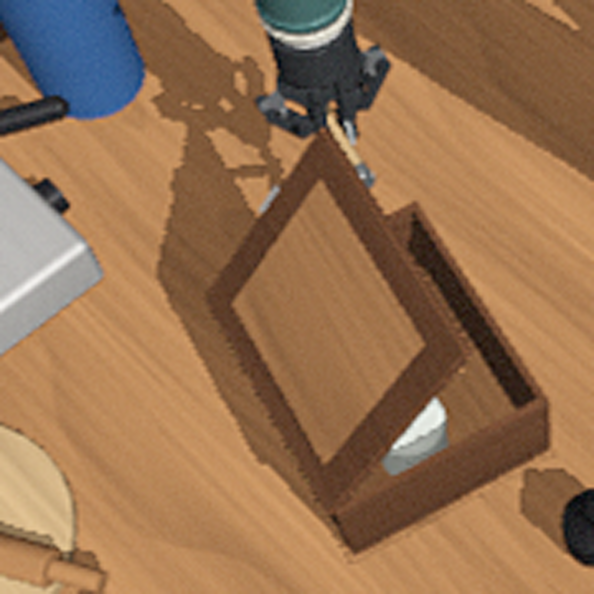

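Lid is about half down and the bowl and caddy are untouched. I'll let go of the handle, rise, then push the lid from above.

Emit:
drive_tool:
  motion:
    - [[200,0,0,0,0,0,0],[120,0,0,0,0,0,0],[110,0,0,0,0,0,0],[110,0,0,0,0,0,0],[110,0,-0.7,0,0,0,0],[110,0,-1.9,0,0,0,0],[110,0,-3.3,0,0,0,0],[110,0,-4.7,0,0,0,0],[110,0,-6.1,0,0,0,0],[110,0,-7.5,0,0,0,0],[180,0,-8.0,0,0,0,0],[255,0,-8.0,0,0,0,0]]

```text
t: 15.65
tool_pos: [0.4302, -0.2977, 0.3767]
tcp_rot: [-0.7, 0.702, -0.091, 0.09]
wrist_force: [0.6, -0.1, 0.1]
opening: 0.02
```

Run:
```python
from h import *
snap('wrist','wrist11');snap('scene','scene11');snap('top','top11');print(manip.state()['tool_pos'])
im=cv2.imread('pics/scene11.png');cv2.imwrite('pics/s11c.png',cv2.resize(im[80:260,110:290],None,fx=3.3,fy=3.3,interpolation=cv2.INTER_CUBIC))
im=cv2.imread('pics/top11.png');cv2.imwrite('pics/t11c.png',cv2.resize(im[120:270,280:450],None,fx=4,fy=4,interpolation=cv2.INTER_CUBIC))
```

```text
[ 0.42867601 -0.2963385   0.37292967]
```

View pics/s11c.png

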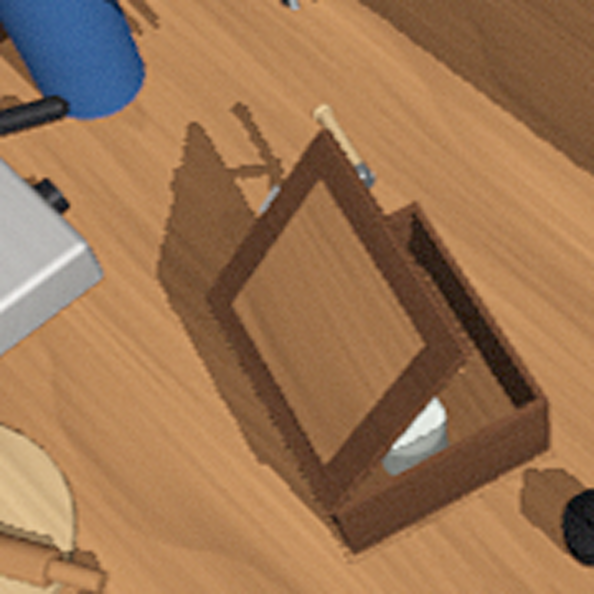

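View pics/t11c.png

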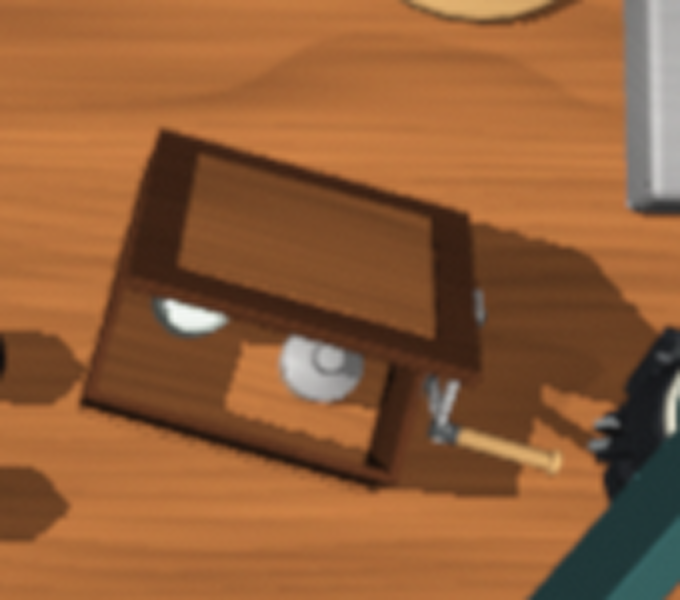

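Run:
```python
from h import *
from scipy.optimize import least_squares
s=load('scene11');t=load('top11')
p=[.5391,-.123,-.2618]; c,n=np.cos(p[2]),np.sin(p[2])
def W(l): return np.array([p[0]+c*l[0]-n*l[1],p[1]+n*l[0]+c*l[1],l[2]])
def P(a,r,y,h): return W((.11-r*np.cos(a)+h*np.sin(a),y,.12+r*np.sin(a)+h*np.cos(a)))
o=[(t,(280+128/4,120+272/4),.13,.012),(t,(280+480/4,120+362/4),-.13,.012),(s,(110+322/3.3,80+130/3.3),-.13,.012),(s,(110+462/3.3,80+350/3.3),.13,.012)]
f=lambda q:np.concatenate([proj(cc,P(q[0],.22,y,h))[0]-uv for cc,uv,y,h in o])
r=least_squares(f,[.8]);print(np.degrees(r.x),f(r.x).round(1))
a=r.x[0]
print('edge out',[.11-.22*np.cos(a)+.012*np.sin(a),.12+.22*np.sin(a)+.012*np.cos(a)])
```

```text
[46.79250653] [-0.4 -0.7  1.1  2.8 -1.2 -2.9 -0.3 -0.8]
edge out [np.float64(-0.03187478741545559), np.float64(0.2885691095539728)]
```

Run:
```python
from h import *
p=[.5391,-.123,-.2618]; c,n=np.cos(p[2]),np.sin(p[2])
Rt=R.from_matrix(np.array([[c,0,-n],[n,0,c],[0,-1,0]]))
for l in [(.008,.0,.34),(.008,0,.29)]: go((p[0]+c*l[0]-n*l[1],p[1]+n*l[0]+c*l[1],l[2]),Rt)
```

```text
rows-> [2.85 1.3  7.82] [-0.01  0.05 -0.07] rows>=4.2
rows-> [2.86 3.3  7.82] [-0.01  0.05 -0.07] rows>=4.5
```

Emit:
drive_tool:
  motion:
    - [[255,0.6,0,1.0,0,0,0],[255,1.1,0,2.4,0,0,0],[255,1.6,0,3.8,0,0,0],[255,2.1,0,5.2,0,0,0],[255,2.6,0.3,6.6,0,0,0],[255,2.85,0.8,7.5,0,0,0],[255,2.85,1.3,7.8,0,0,0],[255,2.85,1.9,7.8,0,0,0],[255,2.85,2.5,7.8,0,0,0],[255,2.85,2.8,7.8,0,0,0],[255,2.85,2.8,7.8,0,0,0]]

```text
t: 16.9
tool_pos: [0.5449, -0.1256, 0.3002]
tcp_rot: [0.702, -0.7, 0.095, -0.086]
wrist_force: [0.6, -0.4, -0.2]
opening: 0.0006
```

Run:
```python
from h import *
snap('wrist','wrist12');snap('scene','scene12')
```

```text
(no output)
```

View pics/wrist12.png

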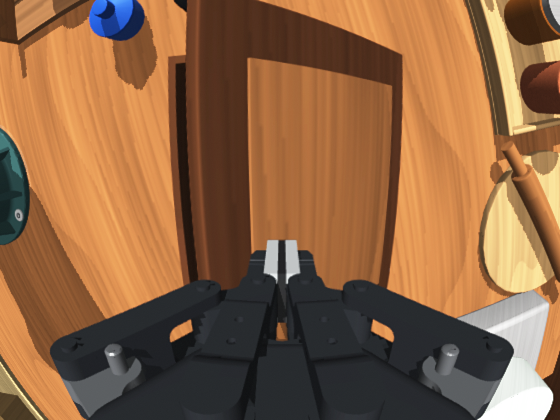

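View pics/scene12.png

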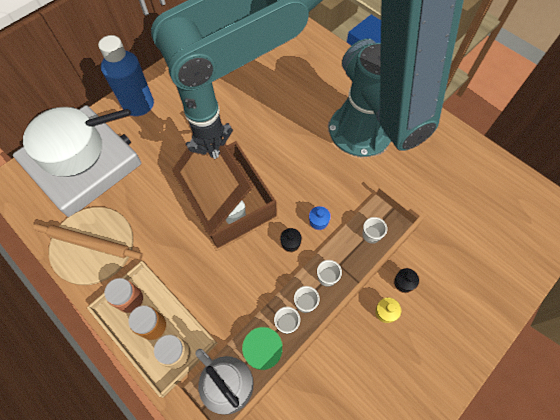

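The closed fingertips, at (282,255) in the wrist view, sit over the lid's outer face just inside the free edge. I'll push down along the lid's arc.

Emit:
drive_tool:
  motion:
    - [[255,-0.1,0.35,0,0,0,0],[255,-0.22,0.72,0,0,0,0],[255,-0.42,0.9,0,0,0,0],[255,-0.64,1.09,0,0,0,0],[255,-0.93,1.38,0,0,0,0],[255,-1.14,1.62,0,0,0,0],[255,-1.37,1.89,0,0,0,0]]

```text
t: 17.7
tool_pos: [0.5122, -0.1171, 0.2551]
tcp_rot: [0.702, -0.701, 0.093, -0.088]
wrist_force: [0.6, -0.8, 1.8]
opening: 0.0001
```

Emit:
drive_tool:
  motion:
    - [[255,-0.2,0.3,0,0,0,0],[255,-0.41,0.65,0,0,0,0],[255,-0.6,0.94,0,0,0,0],[255,-0.77,1.23,0,0,0,0],[255,-0.92,1.53,0,0,0,0],[255,-1.06,1.84,0,0,0,0]]

```text
t: 18.3
tool_pos: [0.4858, -0.1101, 0.2086]
tcp_rot: [0.702, -0.701, 0.094, -0.088]
wrist_force: [-0.0, 0.1, 0.6]
opening: -0.0004
```

Run:
```python
from h import *
snap('wrist','wrist13');snap('scene','scene13');print(manip.state()['wrist_force'])
im=cv2.imread('pics/scene13.png');cv2.imwrite('pics/s13c.png',cv2.resize(im[80:260,110:290],None,fx=3.3,fy=3.3,interpolation=cv2.INTER_CUBIC))
```

```text
[ 0.61990894  0.49760707 -0.06121611]
```

View pics/wrist13.png

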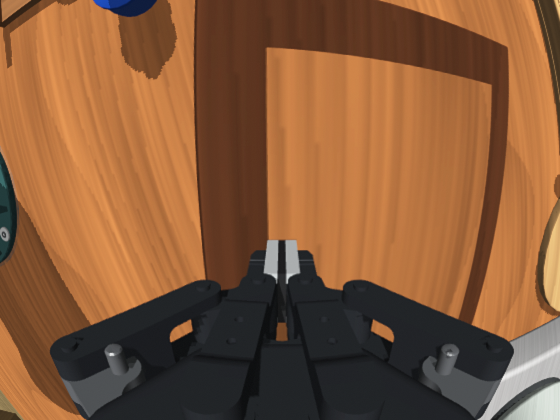

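View pics/s13c.png

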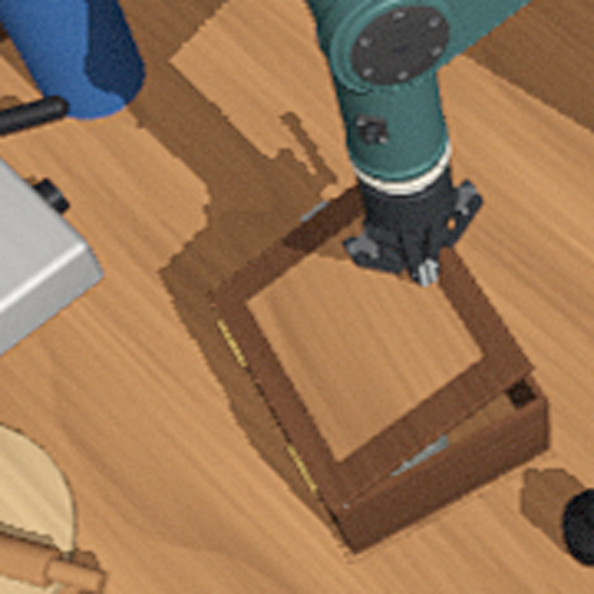

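The lid is following and stands about 20° open, with the fingers still inside its edge. I'll continue down to shut.

Emit:
drive_tool:
  motion:
    - [[255,-0.13,0.3,0,0,0,0],[255,-0.25,0.62,0,0,0,0],[255,-0.34,0.95,0,0,0,0],[255,-0.43,1.27,0,0,0,0],[255,-0.5,1.6,0,0,0,0],[255,-0.56,1.95,0,0,0,0],[255,-0.6,2.2,0,0,0,0],[255,-0.64,2.4,0,0,0,0]]

```text
t: 19.2
tool_pos: [0.4684, -0.1054, 0.1474]
tcp_rot: [0.702, -0.7, 0.095, -0.087]
wrist_force: [0.9, -0.1, 0.2]
opening: -0.0005
```

Emit:
drive_tool:
  motion:
    - [[255,0,0.1,0,0,0,0],[255,0,0.2,0,0,0,0],[255,0,0.25,0,0,0,0]]

```text
t: 19.5
tool_pos: [0.4682, -0.1053, 0.1428]
tcp_rot: [0.702, -0.7, 0.095, -0.086]
wrist_force: [-8.4, 2.4, 34.5]
opening: 0.0001
```

The lid is hard against the rim (34 N at TCP z = 0.143, as predicted for fully shut). Retreat.

Emit:
drive_tool:
  motion:
    - [[255,0,-0.3,0,0,0,0],[255,0,-1.2,0,0,0,0],[255,0,-2.6,0,0,0,0],[255,0,-4.2,0,0,0,0],[255,0,-5.8,0,0,0,0],[255,0,-6.2,0,0,0,0]]

```text
t: 20.1
tool_pos: [0.4725, -0.1067, 0.3025]
tcp_rot: [0.701, -0.701, 0.092, -0.089]
wrist_force: [0.6, -1.6, -0.4]
opening: -0.0
```

Emit:
drive_tool:
  motion:
    - [[255,-1,0,0,0,0,0],[255,-2,0,0,0,0,0],[255,-2.5,0,0,0,0,0],[255,-2.5,0,0,0,0,0],[255,-2.5,0,0,0,0,0]]

```text
t: 20.6
tool_pos: [0.4126, -0.0911, 0.3027]
tcp_rot: [0.701, -0.701, 0.092, -0.09]
wrist_force: [1.1, -0.3, 0.0]
opening: 0.0002
```

Run:
```python
from h import *
for n in ['scene','top','wrist']: snap(n,n+'14')
print(manip.state()['wrist_force'],manip.state()['tool_pos'])
im=cv2.imread('pics/scene14.png');cv2.imwrite('pics/s14c.png',cv2.resize(im[80:260,130:310],None,fx=3.3,fy=3.3,interpolation=cv2.INTER_CUBIC))
im=cv2.imread('pics/top14.png');cv2.imwrite('pics/t14c.png',cv2.resize(im[120:270,280:450],None,fx=4,fy=4,interpolation=cv2.INTER_CUBIC))
```

```text
[-0.23036629 -0.75707279 -0.18695186] [ 0.41299965 -0.09122101  0.30262986]
```

View pics/s14c.png

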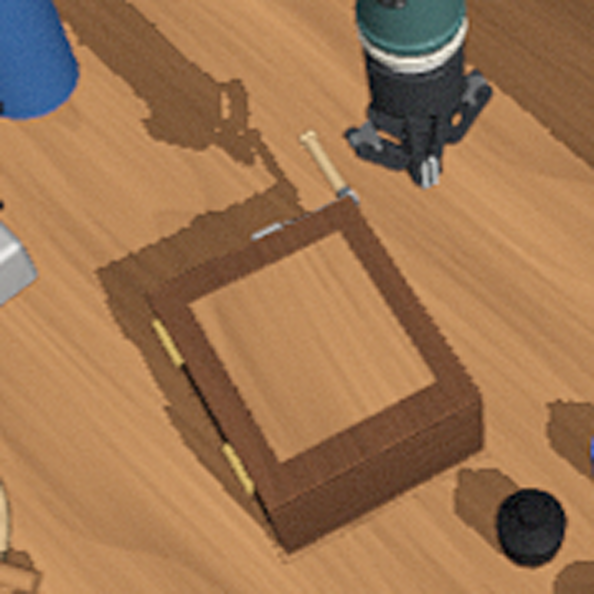

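View pics/wrist14.png

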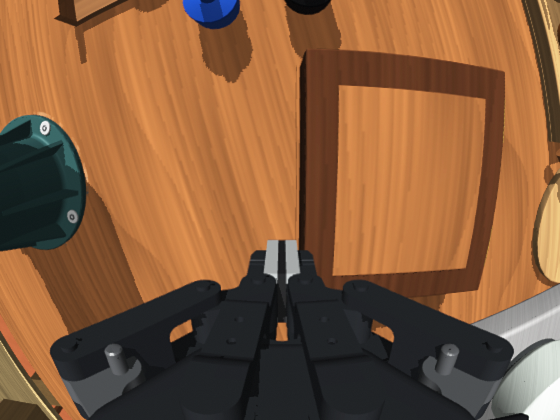

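View pics/top14.png

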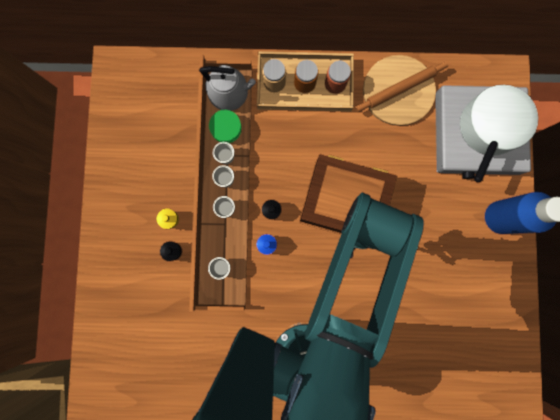

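The scene crop shows the lid flush all round from (345,200) to (480,395), with no gap at the front-left side. In the top view the cups are at their original pixels, and the arm is clear. Handing in.

Run:
```python
from h import *
print(manip.finish_job(), manip.state()['t'])
```

```text
the job is handed in; nothing more can be done
the job is handed in; nothing more can be done
```

The sugar bowl is in the chest beside the caddy and the lid is shut. I handed the job in about 21 s into the 64 s allowed; no verdict was reported.

- **Bowl:** I gripped it by its knob, lowered it until it touched the floor with about 6 N, and let go. A wrist picture before the lid came down showed it standing upright, clear of the caddy.
- **Stay and lid:** I swung the knee handle up and forward past centre, which brought the lid about half way down. I then pushed it with closed fingertips at under 1 rad/s by plan until it met the rim.
- **Last checks:** The fingertips stopped at 0.132 m, the lid's outer-face height when fully shut. The last pictures show the lid flush all round, the cups where they started and the arm clear of everything.
- **Not checked:** The bowl and caddy can't be seen under the shut lid. At the final contact the wrist read 34 N for a moment, more than intended for a gentle close but within the limits.
- **Disagreements:** The camera views differed by up to about 5 mm on positions. The stay link measured 97–101 mm instead of 92 mm, so I used the given 92 mm for the arc.

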